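Find the latched key on the selector box and release it

TASK

One of the four identical keys on the grey selector box is still latched down from the last batch. With the fingertips, tap each key lightly, going from the leftmost to the rightmost as the robot sees them, to feel which one does not give; only after all four have been tapped, press the latched one firmly down so that it lets go and springs up, leaving all four keys standing. Only tap the standing keys: never push one of them most of the way down, and do not pick up or shift the things lying round the box.

Things in the scene. Friction and masses are not known exactly. Their poses are not given: they have to be found in the camera images.
- key_box: Grey selector box fixed to the bench, 110 mm (its x) by 215 mm (its y) and 45 mm high, with four identical grey keys in a row along its y axis on its top. Origin at the centre of its underside, on the bench (z = 0); z up, +y towards the leftmost key as seen from the robot; the whole box may stand turned by up to 0.3 rad.
- key_1_top (a point): Centre of the top face of the leftmost key, at x = 0, y = +67.5 mm in the box's frame. The flat cap is 34 mm (x) by 28 mm (y). A standing key's top is 59 mm above the bench (14 mm above the box); the latched key's top is at 55 mm. Full travel from standing to the bottom is 8 mm, straight down; a standing key may be tapped down by at most 5 mm.
- key_2_top (a point): Centre of the top face of the second key from the left, at x = 0, y = +22.5 mm in the box's frame. The flat cap is 34 mm (x) by 28 mm (y). A standing key's top is 59 mm above the bench (14 mm above the box); the latched key's top is at 55 mm. Full travel from standing to the bottom is 8 mm, straight down; a standing key may be tapped down by at most 5 mm.
- key_3_top (a point): Centre of the top face of the third key from the left, at x = 0, y = -22.5 mm in the box's frame. The flat cap is 34 mm (x) by 28 mm (y). A standing key's top is 59 mm above the bench (14 mm above the box); the latched key's top is at 55 mm. Full travel from standing to the bottom is 8 mm, straight down; a standing key may be tapped down by at most 5 mm.
- key_4_top (a point): Centre of the top face of the rightmost key, at x = 0, y = -67.5 mm in the box's frame. The flat cap is 34 mm (x) by 28 mm (y). A standing key's top is 59 mm above the bench (14 mm above the box); the latched key's top is at 55 mm. Full travel from standing to the bottom is 8 mm, straight down; a standing key may be tapped down by at most 5 mm.
- key_1: The leftmost key, a spring key; its origin is on the key's axis 22 mm below its top face. Standing, it starts to give at about 0.6 N and goes down by 1 mm for each further 0.6 N (about 5.5 N at the bottom). If it is the latched one it does not give at all below about 3 N; it lets go once pushed about 2 mm below its latched height (4 to 5 N, top at 53 mm), and then springs up as the finger leaves. Which of the four is latched differs from run to run.
- key_2: The second key from the left, a spring key; its origin is on the key's axis 22 mm below its top face. Standing, it starts to give at about 0.6 N and goes down by 1 mm for each further 0.6 N (about 5.5 N at the bottom). If it is the latched one it does not give at all below about 3 N; it lets go once pushed about 2 mm below its latched height (4 to 5 N, top at 53 mm), and then springs up as the finger leaves. Which of the four is latched differs from run to run.
- key_3: The third key from the left, a spring key; its origin is on the key's axis 22 mm below its top face. Standing, it starts to give at about 0.6 N and goes down by 1 mm for each further 0.6 N (about 5.5 N at the bottom). If it is the latched one it does not give at all below about 3 N; it lets go once pushed about 2 mm below its latched height (4 to 5 N, top at 53 mm), and then springs up as the finger leaves. Which of the four is latched differs from run to run.
- key_4: The rightmost key, a spring key; its origin is on the key's axis 22 mm below its top face. Standing, it starts to give at about 0.6 N and goes down by 1 mm for each further 0.6 N (about 5.5 N at the bottom). If it is the latched one it does not give at all below about 3 N; it lets go once pushed about 2 mm below its latched height (4 to 5 N, top at 53 mm), and then springs up as the finger leaves. Which of the four is latched differs from run to run.
- gear: grey metal gear lying flat, 64 mm across, 21 mm high, loose, beside the box; origin at the centre of its underside. To be left alone.
- bearing: ball bearing lying flat, 62 mm across, 16 mm high, loose, beside the box; origin at the centre of its underside. To be left alone.
- bolt_1: grey hexagon bolt lying down, 79 mm long, 23 mm thick, loose, beside the box; origin at the centre of its underside. To be left alone.
- note_block: yellow block of notes, 76 x 76 x 30 mm, loose, beside the box; origin at the centre of its underside. To be left alone.
- office_stamp: hand stamp standing upright with a turned wooden handle, 28 x 50 mm foot, 69 mm high, loose, beside the box; origin at the centre of its underside. To be left alone.

How it is judged (in metres and radians):
On the way, in this order (a step that is already met when the one before it is completed fails the run):
1. the leftmost key is tapped with the fingers while the latched key is still down (contact force between the fingers and key_1 above 0.4 N and (z of any of key_2_top, key_3_top, key_4_top in the frame of key_box below 0.0565 m or (z of key_1_top in the frame of key_box below 0.0565 m and distance of key_1_top from where it was at the start of the episode below 0.0015 m))), for 0.02 s.
2. the second key from the left is tapped with the fingers while the latched key is still down (contact force between the fingers and key_2 above 0.4 N and (z of any of key_1_top, key_3_top, key_4_top in the frame of key_box below 0.0565 m or (z of key_2_top in the frame of key_box below 0.0565 m and distance of key_2_top from where it was at the start of the episode below 0.0015 m))), for 0.02 s.
3. the third key from the left is tapped with the fingers while the latched key is still down (contact force between the fingers and key_3 above 0.4 N and (z of any of key_1_top, key_2_top, key_4_top in the frame of key_box below 0.0565 m or (z of key_3_top in the frame of key_box below 0.0565 m and distance of key_3_top from where it was at the start of the episode below 0.0015 m))), for 0.02 s.
4. the rightmost key is tapped with the fingers while the latched key is still down (contact force between the fingers and key_4 above 0.4 N and (z of any of key_1_top, key_2_top, key_3_top in the frame of key_box below 0.0565 m or (z of key_4_top in the frame of key_box below 0.0565 m and distance of key_4_top from where it was at the start of the episode below 0.0015 m))), for 0.02 s.
5. the latched key has been released: all four keys stand up (z of each of key_1_top, key_2_top, key_3_top, key_4_top in the frame of key_box above 0.058 m), for 0.2 s.
At the end, for the whole second after the job is handed in: all four keys stand fully up (tops within 1 mm of 59 mm above the bench) (all of step 5); the robot touches nothing.
It fails at once if a standing key is pushed well down (more than 5.5 mm of its 8 mm) (distance of any of key_1_top, key_2_top, key_3_top, key_4_top from where it was at the start of the episode above 0.0055 m).
It fails at once if something lying round the box is shifted or lifted by more than 15 mm (distance of any of gear, bearing, bolt_1, note_block, office_stamp from where it was at the start of the episode above 0.015 m).
It also fails if it takes over 48 s, if anything falls off the work surface, if the arm or the gripper's body presses on something with over 40 N, if the wrist force passes 120 N, or if a joint passes its speed limit or range.

ROBOT

A 7-joint arm with a two-finger parallel gripper is mounted at the origin on a cart in front of the work surface, level with it; the furniture and walls round the work are solid. World frame = base frame: x ahead of the robot, y to its left, z up, the work surface at z = 0. Lengths are in m, angles in degrees, forces in N, time in s.
With the tool pointing down it reaches from about 0.35 to 0.9 m from the base axis. Payload 7.2 kg.
Tool frame: the origin (TCP) lies midway between the tips of the shut fingers; the grasp point (between the pads) lies ctrl.pinch_z behind it (ctrl.pinch_z is the distance from the TCP to the grasp point, in m); z points along the fingers, y is the line along which they close (so a half turn about z gives the same grasp; the last joint's range is limited). The gripper opens to 88 mm and grips with 3 to 60 N. Pads are 20 mm wide; open, the fingers measure 115 mm over their backs; the gripper's body (75 mm by 178 mm) begins 61 mm behind the grasp point.
Start: joints at [-78.564, 23.554, -0.728, 91.456, 0.321, 64.991, -4.71], TCP at [0.165, 0.603, 0.223] pointing down, gripper open.
Joint ranges: [-169.25, 169.25], [-16.82, 113.86], [-84.01, 82.57], [7.8, 145.47], [-59.2, 239.2], [7.22, 106.19], [-163.78, 163.78]. Speed limits (degrees/s): [136.94, 136.94, 172.46, 172.46, 180, 180, 180].

INTERFACE

Orientations are given as [roll, pitch, yaw] about the fixed x, y, z axes, in that order (R = Rz(yaw) Ry(pitch) Rx(roll)).
In Python, from station import ctrl gives the robot as it stands.
- The arm moves only by the tool arm_command, never from a script. Its argument "deltas" is a list of rows, each a list of 6 numbers: the shift along the world's x, y, z scaled (see below), then the turn, a rotation vector about the world's x, y, z scaled (see below). A call has 1 to 20 rows; each row shifts and turns the commanded pose from where the row before left it; what a row does not reach is not made up. The controller multiplies each number of a shift by 0.04 m and each number of a turn by pi/2 rad. A row lasts 1/8 s, in which the tool goes at most 62.5 mm and 10.7 degrees, less where a joint would pass 70% of its speed; a pose out of reach is approached as far as the arm can. A call with a number of a shift or a turn outside -1 to 1 is refused whole. A call with a gripper value outside its range is refused whole. "jaw" is the gripper command: -1 is fully open, 1 is shut, values between are in proportion, set as the call begins (left out, the last holds). The fingers move at their own pace and stop on an object; "newtons" is the grip in N (left out, the last holds). Time passes only in rows, so rows that do not move let the fingers close. It gives the time, the measured TCP pose, the force, the opening and the grip force at its end, in the units of the state.
- ctrl.sense(): the state, without advancing time (a new reading comes with each control period).
- ctrl.capture(name): name is "scene" or "top"; returns the picture (384x512x3 uint8, blue, green, red); there is no depth.
- ctrl.camera_model(name): a dict with "fx", "fy", "cx", "cy" (pixels), "R" (3x3) and "t" (3): a world point X has camera coordinates R X + t. Camera axes: x right, y down, z forward; pixel columns grow to the right and rows downward; lengths in m; the calibration is good to about 2 mm. A picture is of the moment at which its call begins. camera_model takes no time and is no camera call.
- ctrl.finish_job(): hands the job in; it is judged then, once.
The state is a dict: "t": time; "joint_pos": joint angles; "joint_vel": joint speeds; "joint_torque": joint torques, N m; "eef_pos": TCP position; "orientation": TCP orientation; "wrist_force": force on the tool from outside, world axes, zero at the start; "torque": the same for the moment, N m; "opening": finger opening in m; "grasp_force": force on a finger pad.
Only numpy, scipy, OpenCV 4.12 (cv2) and the standard library are available. Lean on these libraries where they do the work, as an engineer would, in place of code of your own. Each camera call takes 0.05 s, during which the arm holds its last target. There are 200 camera calls.

## Working session

There is one attempt and no reset: what is moved stays moved. The work goes in short steps, Python scripts to look and compute and a tool call to move; the robot and the scene stay as the last step left them, time stands still between calls to the robot, and variables do not carry over. Pictures are saved under pics/ and viewed, at most 10 in all, crops included, and the job is handed in when it is done.

Besides the shell and the picture viewer there is one more tool, called after "Emit:" as name(argument=value, ...), one argument or row to a line, values as JSON. arm_command: Moves the arm, as the interface text tells. Shifts and turns lie within -1 to 1; 1 stands for 0.04 m of shift or pi/2 rad of turn. Its arguments: {"type":"object","properties":{"deltas":{"type":"array","items":{"type":"array","items":{"type":"number","minimum":-1,"maximum":1}}},"jaw":{"type":"number"},"newtons":{"type":"number"}},"required":["deltas"]}

```bash
mkdir -p pics; python3 - <<'E'
from station import ctrl
import cv2
for n in("scene","top"):
    cv2.imwrite(f"pics/{n}0.png",ctrl.capture(n)); m=ctrl.camera_model(n); print(n,m)
print(ctrl.sense(),ctrl.pinch_z)
E
```

```text
scene {'fx': 372.6739177585613, 'fy': 372.6739177585613, 'cx': 245.20735353846948, 'cy': 193.69076581952123, 'R': array([[ 0.45992952, -0.8879493 ,  0.00329955],
       [-0.37400507, -0.19709028, -0.90624259],
       [ 0.80534778,  0.41557367, -0.42274518]]), 't': array([-0.43735067,  0.1967123 ,  0.56381772])}
top {'fx': 476.3698320587628, 'fy': 476.3698320587628, 'cx': 258.74470887953214, 'cy': 193.53699539746717, 'R': array([[-0.00480435, -0.99997583,  0.00502583],
       [-0.97477296,  0.00356162, -0.2231703 ],
       [ 0.22314701, -0.00597124, -0.97476651]]), 't': array([-0.19789811,  0.52301439,  0.88816098])}
{'t': 0.1, 'joint_pos': array([-78.56395435,  23.59503008,  -0.72955376,  91.49868688,
         0.32225593,  64.98981382,  -4.70940979]), 'joint_vel': array([ 0.02896982, -0.1125999 ,  0.00321006, -0.32493218, -0.08864466,
       -0.06136692, -0.0171018 ]), 'joint_torque': array([ 2.41440372e-03, -5.89096713e+01,  6.43508490e-01, -2.91712081e+01,
       -5.38778328e-02,  1.44374484e-02,  6.52104836e-05]), 'eef_pos': array([0.16529287, 0.6022802 , 0.2219015 ]), 'orientation': array([-1.79918783e+02,  6.52313443e-03,  1.64659776e+02]), 'wrist_force': array([ 0.4353856 , -0.29470141,  0.03438584]), 'torque': array([-0.02220764, -0.00624164, -0.01582774]), 'grasp_force': 0.0, 'opening': 0.08754695090241947} 0.0187
```

View pics/top0.png

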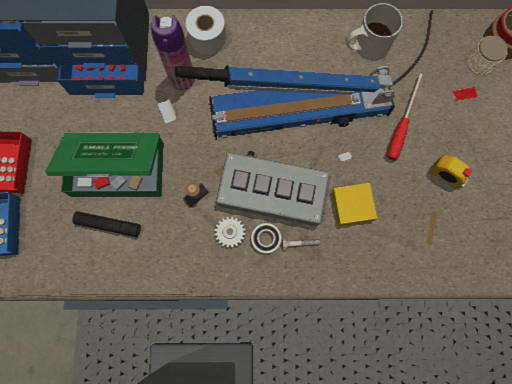

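View pics/scene0.png

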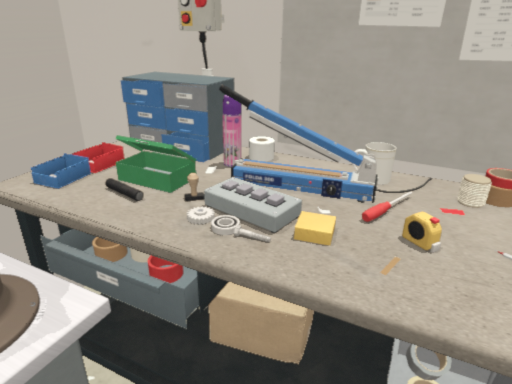

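The top view shows the grey box centred near (272,188). Its keys are near (241,181), (262,184), (284,188) and (306,192), with the stamp at (193,195), gear (230,232), bearing (266,238), bolt (300,244) and notes (355,203) around it. Next I'll measure the keys.

```bash
cat > h.py <<'E'
import numpy as np
from station import ctrl
def ray(n,u,v,z):
    m=ctrl.camera_model(n);R,t=m["R"],m["t"];c=-R.T@t
    d=R.T@np.array([(u-m["cx"])/m["fx"],(v-m["cy"])/m["fy"],1]);return c+d*(z-c[2])/d[2]
E
python3 - <<'E'
from h import *
import cv2
im=cv2.imread("pics/top0.png"); hsv=cv2.cvtColor(im,cv2.COLOR_BGR2HSV)
c=im[140:260,170:390]; cv2.imwrite("pics/crop.png",cv2.resize(c,None,fx=3.6,fy=3.6,interpolation=cv2.INTER_CUBIC))
for y in (184,188): print([int(x) for x in cv2.cvtColor(im,cv2.COLOR_BGR2GRAY)[y,215:332]])
print(hsv[182,240],hsv[205,270])
E
```

```text
[111, 116, 115, 110, 79, 102, 101, 135, 145, 146, 143, 143, 145, 145, 147, 146, 87, 69, 127, 135, 136, 133, 136, 133, 135, 135, 133, 135, 135, 140, 122, 69, 45, 106, 139, 144, 147, 149, 122, 67, 93, 131, 135, 133, 130, 133, 133, 133, 132, 134, 133, 136, 138, 117, 61, 57, 132, 145, 142, 146, 147, 90, 37, 93, 128, 134, 132, 131, 132, 130, 133, 132, 133, 133, 136, 137, 115, 68, 95, 139, 144, 142, 146, 146, 86, 38, 95, 130, 133, 123, 124, 115, 105, 108, 96, 115, 117, 131, 140, 138, 141, 141, 138, 141, 143, 144, 143, 141, 144, 142, 137, 122, 92, 95, 111, 118, 118]
[109, 107, 105, 91, 107, 128, 143, 148, 145, 144, 143, 146, 143, 145, 148, 124, 113, 80, 63, 58, 53, 39, 22, 21, 26, 34, 46, 53, 58, 60, 40, 49, 106, 142, 147, 145, 147, 126, 75, 88, 132, 138, 137, 136, 136, 137, 135, 136, 135, 136, 137, 139, 123, 66, 48, 130, 145, 144, 145, 145, 94, 40, 83, 127, 137, 134, 134, 134, 134, 135, 134, 133, 133, 134, 139, 127, 66, 57, 131, 144, 141, 145, 146, 95, 41, 85, 127, 134, 131, 133, 131, 132, 134, 132, 134, 133, 135, 137, 123, 70, 96, 136, 143, 142, 141, 140, 141, 141, 139, 140, 125, 89, 95, 103, 111, 112, 107]
[  0  15 138] [ 38  14 148]
```

View pics/crop.png

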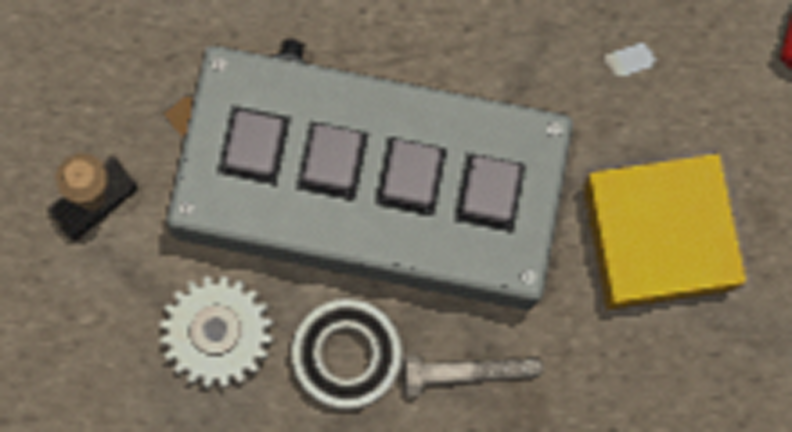

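```bash
python3 - <<'E'
from h import *
import cv2
im=cv2.imread("pics/top0.png"); h,s,v=[x.astype(int) for x in cv2.split(cv2.cvtColor(im,cv2.COLOR_BGR2HSV))]
b,g,r=[x.astype(int) for x in cv2.split(im)]
m=((v>110)&(s<40)&(r>=g+4)&(b>=g)).astype(np.uint8)
n,l,st,ce=cv2.connectedComponentsWithStats(m)
P=[]
for i in range(1,n):
    if 80<st[i,4]<500 and 220<ce[i,0]<330 and 150<ce[i,1]<220:
        p=ray("top",*ce[i],.058); P.append(p); print(st[i],ce[i],p.round(4))
P=np.array(P); P=P[np.argsort(-P[:,1])]
print(P.mean(0),np.linalg.norm(np.diff(P,axis=0),axis=1), np.degrees(np.arctan2(P[0,0]-P[-1,0],P[0,1]-P[-1,1])))
# scene check
for q in P:
    c=ctrl.camera_model("scene"); x=c["R"]@q+c["t"]; print((x[:2]/x[2]*c["fx"]+[c["cx"],c["cy"]]).round(1))
E
```

```text
[234 171  14  17 114] [240.01754386 178.52631579] [ 0.5536 -0.1627  0.058 ]
[256 175  14  17 104] [262.34615385 182.29807692] [ 0.5456 -0.2075  0.058 ]
[ 0.54960129 -0.18506636  0.058     ] [0.04547065] 10.090203731165884
[229.7 181.2]
[244.4 185.7]
```

```bash
python3 - <<'E'
from h import *
import cv2
im=cv2.imread("pics/top0.png"); g=cv2.cvtColor(im,cv2.COLOR_BGR2GRAY)
m=(g>105).astype(np.uint8)
n,l,st,ce=cv2.connectedComponentsWithStats(m,connectivity=4)
P=[]
for i in range(1,n):
    if 120<st[i,4]<500 and 225<ce[i,0]<325 and 160<ce[i,1]<215:
        p=ray("top",*ce[i],.058); P.append(p); print(st[i],ce[i],p.round(4))
P=np.array(P); P=P[np.argsort(-P[:,1])]
print(P.mean(0),np.linalg.norm(np.diff(P,axis=0),axis=1), np.degrees(np.arctan2(P[0,0]-P[-1,0],P[0,1]-P[-1,1])))
s=cv2.imread("pics/scene0.png"); s=cv2.resize(s[150:250,180:340],None,fx=5,fy=5,interpolation=cv2.INTER_CUBIC)
for q in P:
    c=ctrl.camera_model("scene"); x=c["R"]@q+c["t"]; u=(x[:2]/x[2]*c["fx"]+[c["cx"],c["cy"]]); print(u.round(1))
    cv2.circle(s,tuple(int(k) for k in (u-[180,150])*5),4,(0,0,255),-1)
cv2.imwrite("pics/sc.png",s)
E
```

```text
[233 171  15  17 187] [240.19251337 179.03743316] [ 0.5525 -0.163   0.058 ]
[ 0.55252344 -0.16303791  0.058     ] [] 0.0
[229.6 181.3]
```

View pics/sc.png

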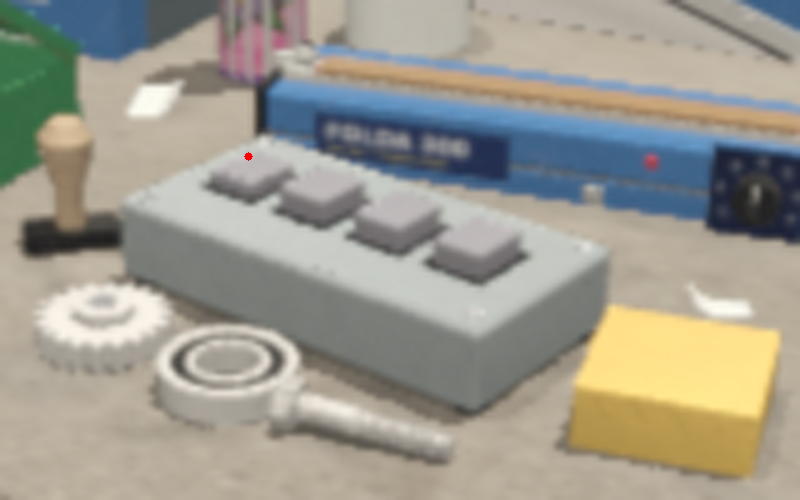

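```bash
python3 - <<'E'
from h import *
import cv2
T=np.array([[240.3,179.0],[262.5,183.2],[284.4,187.4],[306.0,191.9]]);S=np.array([[230.2,184],[244.6,187.6],[259.2,192.8],[275.2,198.2]])
def Pm(n):
    m=ctrl.camera_model(n);return np.array([[m["fx"],0,m["cx"]],[0,m["fy"],m["cy"]],[0,0,1]])@np.c_[m["R"],m["t"]]
X=cv2.triangulatePoints(Pm("top"),Pm("scene"),T.T,S.T);print((X[:3]/X[3]).T.round(4))
for n,p in(("top",T),("scene",S)):
    q=np.array([ray(n,*a,z) for a,z in zip(p,[.055,.059,.059,.059])]);print(n,q.round(4),np.linalg.norm(np.diff(q,axis=0),axis=1))
print([ray("top",*a,.045).round(4) for a in [(227.8,153),(328.3,172.9),(320,222),(217.5,202)]])
E
```

```text
[[ 0.5547 -0.1631  0.05  ]
 [ 0.545  -0.208   0.0534]
 [ 0.5361 -0.2517  0.0529]
 [ 0.527  -0.2953  0.0524]]
top [[ 0.5534 -0.1632  0.055 ]
 [ 0.5435 -0.2077  0.059 ]
 [ 0.5347 -0.2514  0.059 ]
 [ 0.5253 -0.2943  0.059 ]] [0.04583681 0.04456501 0.04392991]
scene [[ 0.5449 -0.1689  0.055 ]
 [ 0.5342 -0.214   0.059 ]
 [ 0.5239 -0.2571  0.059 ]
 [ 0.5147 -0.3008  0.059 ]] [0.0465423  0.0442834  0.04469912]
[array([ 0.6114, -0.1369,  0.045 ]), array([ 0.5682, -0.3425,  0.045 ]), array([ 0.4668, -0.3221,  0.045 ]), array([ 0.5084, -0.1171,  0.045 ])]
```

The top view is self-consistent: box corners and key row give a centre near (0.539, -0.229) with a turn of about -12°. In the scene picture key 1, at crop (253,172), looks lower than the others. I'll move above key 1 with the jaw shut.

Emit:
arm_command(
  deltas=[
    [0.48,-0.955,0,0,0,0],
    [0.48,-0.955,0,0,0,0],
    [0.48,-0.955,0,0,0,0],
    [0.48,-0.955,0,0,0,0],
    [0.48,-0.955,0,0,0,0],
    [0.48,-0.955,0,0,0,0],
    [0.48,-0.955,0,0,0,0],
    [0.48,-0.955,0,0,0,0],
    [0.48,-0.955,0,0,0,0],
    [0.48,-0.955,0,0,0,0],
    [0.48,-0.955,0,0,0,0],
    [0.48,-0.955,0,0,0,0],
    [0.48,-0.955,0,0,0,0],
    [0.48,-0.955,0,0,0,0],
    [0.48,-0.955,0,0,0,0],
    [0.48,-0.955,0,0,0,0],
    [0.48,-0.955,0,0,0,0],
    [0.48,-0.955,0,0,0,0],
    [0.48,-0.955,0,0,0,0],
    [0.48,-0.955,0,0,0,0],
  ],
  jaw=1,
  newtons=10,
)

```text
t: 2.6
eef_pos: [0.5498, -0.1623, 0.2223]
orientation: [180.0, -0.0, 164.7]
wrist_force: [1.1, -0.0, -0.5]
opening: 0.0005
grasp_force: 0.0
```

Emit:
arm_command(
  deltas=[
    [0,0,-0.9,0,0,0],
    [0,0,-0.9,0,0,0],
    [0,0,-0.9,0,0,0],
    [0,0,-0.7,0,0,0],
    [0,0,0,0,0,0],
    [0,0,0,0,0,0],
  ],
)

```text
t: 3.35
eef_pos: [0.5498, -0.1615, 0.0875]
orientation: [-180.0, 0.0, 164.6]
wrist_force: [0.5, 0.1, 0.3]
opening: 0.0005
grasp_force: 0.0
```

```bash
python3 - <<'E'
from h import *
import cv2
a=ctrl.capture("top")[130:250,180:340];b=ctrl.capture("scene")[110:230,180:340]
cv2.imwrite("pics/a.png",cv2.resize(np.hstack([a,b]),None,fx=2.5,fy=2.5,interpolation=cv2.INTER_CUBIC))
print(ctrl.sense()["wrist_force"],ctrl.sense()["eef_pos"])
E
```

```text
[0.85496234 0.03473946 0.35096953] [ 0.55024468 -0.16154009  0.08801721]
```

View pics/a.png

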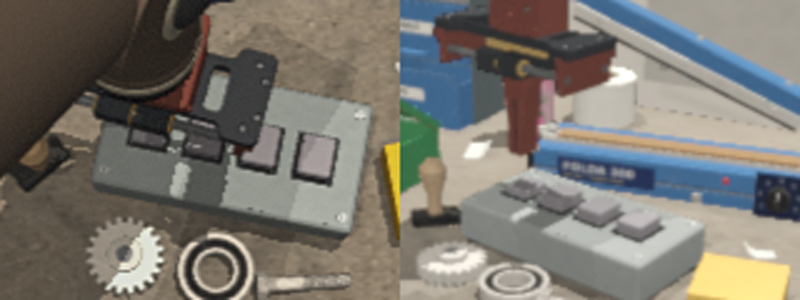

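The fingertip shows at combined-picture (522,150), above key 1 at (522,187). I'll check the scene camera bias against the known TCP.

```bash
python3 - <<'E'
from h import *
import cv2
def pr(q):
    c=ctrl.camera_model("scene"); x=c["R"]@q+c["t"]; return (x[:2]/x[2]*c["fx"]+[c["cx"],c["cy"]]).round(1)
e=ctrl.sense()["eef_pos"];print(pr(e))
a=np.radians(164.6);tx=np.array([np.cos(a),np.sin(a),0]);ty=np.array([np.sin(a),-np.cos(a),0])
for i in(-1,1):
  for j in(-1,1):print(pr(e+.01*i*tx+.0135*j*ty))
print(pr(np.array([.5531,-.163,.055])))
b=ctrl.capture("scene")[135:205,190:300]
cv2.imwrite("pics/b.png",cv2.resize(b,None,fx=7,fy=7,interpolation=cv2.INTER_CUBIC))
E
```

```text
[228.5 170.2]
[235.3 170.5]
[227.5 167.7]
[229.5 172.7]
[221.6 169.9]
[229.8 182.4]
```

View pics/b.png

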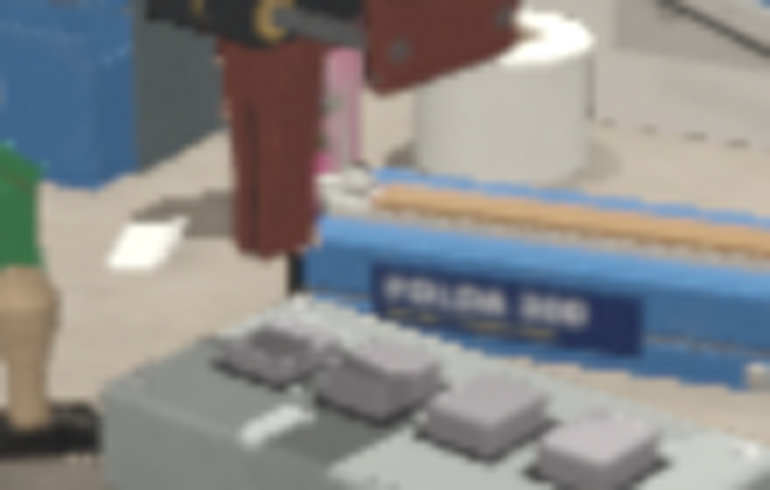

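The scene camera reproduces the TCP to about 1 px: near fingertip corner at crop (275,257) against a predicted (229.5,172.7). The key 1 top centre is at crop (283,342), so I'll shift slightly towards the robot and go down.

Emit:
arm_command(
  deltas=[
    [-0.05,-0.08,-0.3,0,0,0],
    [0,0,-0.3,0,0,0],
    [0,0,-0.1,0,0,0],
    [0,0,0,0,0,0],
    [0,0,0,0,0,0],
  ],
)

```text
t: 4.12
eef_pos: [0.5475, -0.1646, 0.0588]
orientation: [-180.0, 0.0, 164.7]
wrist_force: [-0.0, -0.1, -0.3]
opening: 0.0004
grasp_force: 0.0
```

Emit:
arm_command(
  deltas=[
    [0,0,-0.025,0,0,0],
    [0,0,-0.025,0,0,0],
    [0,0,0,0,0,0],
    [0,0,0,0,0,0],
  ],
)

```text
t: 4.62
eef_pos: [0.5474, -0.1645, 0.0567]
orientation: [180.0, 0.0, 164.7]
wrist_force: [0.3, 0.1, -0.2]
opening: 0.0009
grasp_force: 0.0
```

Emit:
arm_command(
  deltas=[
    [0,0,-0.02,0,0,0],
    [0,0,0,0,0,0],
    [0,0,0,0,0,0],
  ],
)

```text
t: 5.0
eef_pos: [0.5474, -0.1645, 0.0558]
orientation: [-180.0, -0.0, 164.7]
wrist_force: [0.7, -1.0, -0.1]
opening: 0.0007
grasp_force: 0.0
```

Emit:
arm_command(
  deltas=[
    [0,0,-0.015,0,0,0],
    [0,0,0,0,0,0],
    [0,0,0,0,0,0],
  ],
)

```text
t: 5.38
eef_pos: [0.5475, -0.1645, 0.0554]
orientation: [180.0, 0.0, 164.7]
wrist_force: [-0.6, -0.4, 2.8]
opening: 0.0005
grasp_force: 1.5
```

```bash
python3 - <<'E'
from h import *
for i in range(4):
    ctrl.capture("top");s=ctrl.sense();print(s["t"],s["wrist_force"].round(2),s["eef_pos"].round(4),s["grasp_force"])
E
```

```text
5.425 [-1.76  0.51  3.2 ] [ 0.5474 -0.1645  0.0554] 1.5489845891715959
5.475 [-1.05  0.12  3.59] [ 0.5474 -0.1645  0.0554] 1.6257443313952535
5.525 [-0.6  -0.38  4.07] [ 0.5474 -0.1645  0.0554] 1.6970366769237444
5.575 [-0.66  0.38  3.02] [ 0.5475 -0.1645  0.0554] 1.7630364530486986
```

Key 1 gives about 3.4 N at 55.4 mm without yielding, so it's the latched one. I'll tap the other three in order, starting with key 2.

Emit:
arm_command(
  deltas=[
    [0,0,0.35,0,0,0],
    [-0.12,-0.55,0,0,0,0],
    [-0.12,-0.55,0,0,0,0],
    [0,0,0,0,0,0],
    [0,0,-0.2,0,0,0],
    [0,0,-0.1,0,0,0],
    [0,0,-0.02,0,0,0],
    [0,0,0,0,0,0],
    [0,0,0,0,0,0],
  ],
)

```text
t: 6.7
eef_pos: [0.538, -0.2081, 0.0566]
orientation: [180.0, 0.0, 164.7]
wrist_force: [0.7, 0.9, 1.9]
opening: 0.0008
grasp_force: 1.2
```

Emit:
arm_command(
  deltas=[
    [0,0,0.35,0,0,0],
    [-0.12,-0.55,0,0,0,0],
    [-0.12,-0.55,0,0,0,0],
    [0,0,0,0,0,0],
    [0,0,-0.2,0,0,0],
    [0,0,-0.13,0,0,0],
    [0,0,-0.02,0,0,0],
    [0,0,0,0,0,0],
    [0,0,0,0,0,0],
  ],
)

```text
t: 7.82
eef_pos: [0.5284, -0.252, 0.0566]
orientation: [180.0, 0.0, 164.7]
wrist_force: [-0.2, 1.2, 2.0]
opening: 0.0008
grasp_force: 1.2
```

Emit:
arm_command(
  deltas=[
    [0,0,0.35,0,0,0],
    [-0.12,-0.55,0,0,0,0],
    [-0.12,-0.55,0,0,0,0],
    [0,0,0,0,0,0],
    [0,0,-0.2,0,0,0],
    [0,0,-0.13,0,0,0],
    [0,0,-0.02,0,0,0],
    [0,0,0,0,0,0],
    [0,0,0,0,0,0],
  ],
)

```text
t: 8.95
eef_pos: [0.5188, -0.296, 0.0566]
orientation: [180.0, 0.0, 164.7]
wrist_force: [0.3, 1.5, 1.7]
opening: 0.0008
grasp_force: 1.2
```

Keys 2 to 4 each give (about 1.9 N at 2.4 mm). I'll go back to key 1 and press it.

Emit:
arm_command(
  deltas=[
    [0,0,0.35,0,0,0],
    [0.18,0.825,0,0,0,0],
    [0.18,0.825,0,0,0,0],
    [0.18,0.825,0,0,0,0],
    [0.18,0.825,0,0,0,0],
    [0,0,0,0,0,0],
    [0,0,-0.2,0,0,0],
    [0,0,-0.15,0,0,0],
    [0,0,-0.05,0,0,0],
    [0,0,-0.05,0,0,0],
    [0,0,-0.02,0,0,0],
    [0,0,0,0,0,0],
  ],
)

```text
t: 10.45
eef_pos: [0.547, -0.1656, 0.0519]
orientation: [-179.9, 0.0, 164.6]
wrist_force: [-3.1, -3.4, 5.0]
opening: 0.0004
grasp_force: 2.6
```

Emit:
arm_command(
  deltas=[
    [0,0,0.2,0,0,0],
    [0,0,0.8,0,0,0],
    [0,0,0.9,0,0,0],
    [0,0,0.9,0,0,0],
    [0,0,0,0,0,0],
    [0,0,0,0,0,0],
  ],
)

```text
t: 11.2
eef_pos: [0.5473, -0.1636, 0.1633]
orientation: [180.0, -0.0, 164.7]
wrist_force: [0.3, -0.3, 0.1]
opening: 0.0006
grasp_force: 0.0
```

```bash
python3 - <<'E'
from h import *
import cv2
b=ctrl.capture("scene")[135:205,190:300]
cv2.imwrite("pics/c.png",cv2.resize(b,None,fx=7,fy=7,interpolation=cv2.INTER_CUBIC))
print(ctrl.sense()["eef_pos"])
E
```

```text
[ 0.54692242 -0.16370164  0.16282899]
```

View pics/c.png

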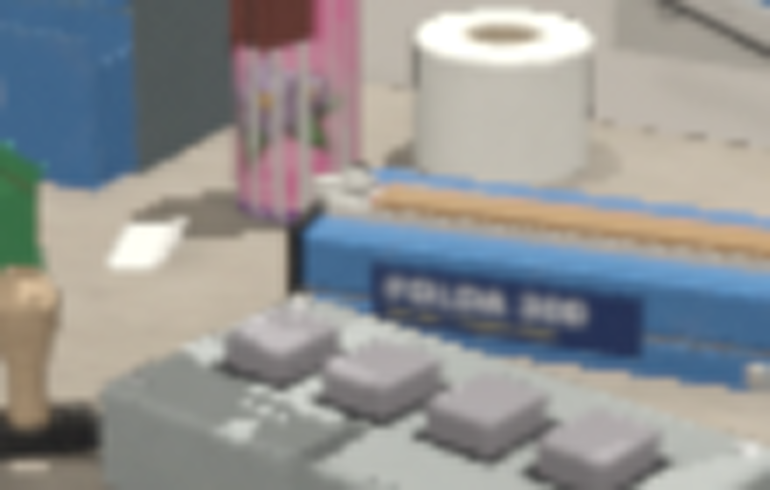

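The picture shows key 1 at crop (283,335) standing level with the other three, and the arm is clear of everything.

```bash
python3 -c "
from station import ctrl
print(ctrl.finish_job())"
```

```text
the job is handed in; nothing more can be done
None
```

Key 1, the leftmost, was the latched one: after I tapped all four keys in order from left to right, I pressed it until it let go, and the last picture shows all four standing with the arm clear; the job is handed in, with no verdict shown.

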